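# Let a stored press weight swing plumb and stand it on a glass bond

### The job

A steel press weight is stored leaning in the metal stand, its ball knob tucked close under the edge of the stand's upper board. Take it by the ball knob, lift it out and clear of everything, and ease your grip until it swings plumb and hangs still in the fingers; then grip it firmly again so that it cannot swing, and set it down gently, upright on its flat foot, in the middle of the square glass plate on the bonding jig, its foot wholly on the glass, without touching the jig with it while it leans. Let go, and leave the small beaker and the vial where they stand.

Things in the scene. Friction and masses are not known exactly. Their poses are not given: they have to be found in the camera images.
- press_weight: Press weight, steel, loose, about 0.5 kg, 129 mm high: flat round foot 48 mm across, 32 mm high; stem 10 mm thick; steel ball knob on top. Origin: centre of the underside. z: from the foot up the stem (points up when plumb). Centre of mass 23 mm above the underside. Stored, it leans 55 degrees from vertical: foot low and towards the robot, head high and away from it.
- ball_knob (a point): Centre of the weight's ball knob, on the stem's axis, 115 mm above the underside (stored: 92 mm above the worktop). Pinch the ball, 28 mm across, through its centre. A firm grip (well over 40 N) holds the weight leaning; at 100 N the soft contact yields to 23.5 mm. Eased to 26.2 to 27 mm (25 to 10 N) it swings about the pinch and rests within 6 degrees of plumb in 2 to 4 s; past 27.5 mm it falls.
- stand: Aluminium stand, fixed. Origin: on the worktop straight below the stored ball knob. x: level, away from the robot, the weight lies along it with its foot at x = -94 mm; y: level, across it. Base 6 mm thick, x = -115 to +200 mm, 90 mm wide. A 6 mm stop and two 16 mm cheeks hold the foot; a fork at x = -42 mm, 67 mm high, open at the top, carries the stem. The weight lifts straight up and out.
- board_edge (a point): Middle of the front lower edge of the stand's upper board (170 mm wide, runs back to x = 200 mm on rear legs, a pipette-tip box on top): at stand x = 15 mm, 185 mm above the worktop. It blocks a gripper coming straight down on the knob: pinch across (along stand y) and come from the robot's side, tool leaning back towards the robot 30 to 45 degrees from vertical, fingers pointing down and away.
- jig: Bonding jig, fixed: a low aluminium plate 135 x 135 x 12 mm with a square glass plate 100 x 100 mm lying on its middle. Origin: centre of its underside, on the worktop; z up; x and y along its edges.
- coupon (a point): Centre of the top face of the glass plate, 18 mm above the worktop.
- vial: Bystander: small capped glass vial, 27 mm across, 62 mm high, loose. Origin: centre of its underside.
- small_beaker: Bystander: small glass beaker, 56 mm across, 62 mm high, loose. Origin: centre of its underside.

How it is judged:
On the way, in this order (a step that is already met when the one before it is completed fails the run):
1. with the grip eased (under 35 N a finger) the weight hangs plumb (within 10 degrees) and still in the fingers, lifted clear of stand, jig and worktop (angle between press_weight's own z axis and vertical below 0.17 rad and angular speed of press_weight below 0.4 rad/s and height (world z) of press_weight above 0.05 m and contact force between the fingers and press_weight between 1 and 70 N and contact force between press_weight and stand below 0.1 N), for 0.5 s.
2. still lifted and plumb (within 15 degrees), it is gripped firmly again (over 40 N a finger) (angle between press_weight's own z axis and vertical below 0.26 rad and height (world z) of press_weight above 0.03 m and contact force between the fingers and press_weight above 80 N), for 0.1 s.
At the end, for the whole second after the job is handed in: The weight stands upright on its foot on the glass plate (tilt under 3 degrees, underside within 4 mm of the glass), its centre within 22 mm of the plate's centre, at rest and released (horizontal distance between press_weight and coupon below 0.022 m and z of press_weight in the frame of coupon between -0.004 and 0.004 m and angle between press_weight's own z axis and vertical below 0.05 rad and linear speed of press_weight below 0.02 m/s); the robot touches nothing.
It fails at once if the weight touches the jig or its glass while leaning more than 15 degrees (contact force between press_weight and jig above 0.5 N and angle between press_weight's own z axis and vertical above 0.26 rad).
It fails at once if the weight is dropped or slammed on the jig (faster than 0.35 m/s within 25 mm above the glass) (horizontal distance between press_weight and coupon below 0.05 m and z of press_weight in the frame of coupon below 0.025 m and linear speed of press_weight above 0.35 m/s).
It fails at once if the vial is pushed or knocked more than 30 mm (distance of vial from where it was at the start of the episode above 0.03 m).
It fails at once if the small beaker is pushed or knocked more than 30 mm (distance of small_beaker from where it was at the start of the episode above 0.03 m).
It also fails if it takes over 58 s, if anything falls off the work surface, if the arm or the gripper's body presses on something with over 40 N, if the wrist force passes 120 N, or if a joint passes its speed limit or range.

### The arm

A 6-joint arm with a two-finger parallel gripper is mounted at the origin on a cart in front of the work surface, level with it; the furniture and walls round the work are solid. World frame = base frame: x ahead of the robot, y to its left, z up, the work surface at z = 0. Lengths are in m, angles in rad, forces in N, time in s.
With the tool pointing down it reaches from about 0.25 to 0.775 m from the base axis. Payload 4 kg.
Tool frame: the origin (TCP) lies midway between the tips of the shut fingers; the grasp point (between the pads) lies 19 mm behind it (robot.hold_point_z is the distance from the TCP to the grasp point, in m); z points along the fingers, x is the direction in which the jaws open and shut, and the axes are right-handed (so a half turn about z gives the same grasp; the last joint's range is limited). The gripper opens to 94 mm and grips with 3 to 60 N. Pads are 16 mm wide; open, the fingers measure 119 mm over their backs; the gripper's body (75 mm by 177 mm) begins 78 mm behind the grasp point.
Start: joints at [1.245, 0.087, 1.371, -0, 1.684, -0.103], TCP at [0.122, 0.536, 0.206] pointing down, gripper open.
Joint ranges: [-3.1, 3.1], [-0.76, 2.03], [0.27, 2.55], [-1.08, 4.22], [0.17, 2.65], [-2.57, 2.57]. Speed limits (rad/s): [2.79, 2.79, 3.14, 3.14, 3.14, 3.14].

### API

Orientations are given as a unit quaternion [w, x, y, z].
In Python, from bench import robot, cams gives the robot as it stands.
- The arm moves only by the tool servo_tool, never from a script. Its argument "increments" is a list of rows, each a list of 3 entries, a list of its own where there are three numbers: the shift along the world's x, y, z in cm, then the turn about the world's z in rad, then the closure in counts, from 0 (fully open) to 255 (shut). A call has exactly 10 rows; each row shifts and turns the commanded pose from where the row before left it; what a row does not reach is not made up. A row lasts 1/12 s, in which the tool goes at most 41.7 mm and 7.16 degrees, less where a joint would pass 70% of its speed; a pose out of reach is approached as far as the arm can. A call with a gripper value outside its range is refused whole. The fingers move at their own pace and stop on an object; the grip force is fixed at half the most. Time passes only in rows, so rows that do not move let the fingers close, or fill a call up. It gives the time, the measured TCP pose, the force and the opening at its end, in the units of the state.
- robot.get_state(): the state, without advancing time (a new reading comes with each control period).
- cams.capture(name): name is "side" or "top"; returns (picture, depth): 400x640x3 uint8, red, green, blue; 400x640 float32, m along the optical axis (not along the pixel's ray), 0 where there is no reading.
- cams.camera_params(name): a dict with "K" (3x3 intrinsics, pixels), "R" (3x3) and "t" (3): a world point X has camera coordinates R X + t. Camera axes: x right, y down, z forward; pixel columns grow to the right and rows downward; lengths in m; the calibration is good to about 2 mm. A picture is of the moment at which its call begins. camera_params takes no time and is no camera call.
- robot.finish_job(): hands the job in, once; it reports no verdict.
The state is a dict: "clock": time; "joints": joint angles; "joint_vel": joint speeds; "tau": joint torques, N m; "tool_pos": TCP position; "tcp_rot": TCP orientation; "wrist_force": force on the tool from outside, world axes, zero at the start; "ft_torque": the same for the moment, N m; "grip_width": finger opening in m.
Only numpy, scipy, OpenCV 4.12 (cv2) and the standard library are available. Lean on these libraries where they do the work, as an engineer would, in place of code of your own. Each camera call takes 0.05 s, during which the arm holds its last target. There are 200 camera calls.

## Working session

There is one attempt and no reset: what is moved stays moved. The work goes in short steps, Python scripts to look and compute and a tool call to move; the robot and the scene stay as the last step left them, time stands still between calls to the robot, and variables do not carry over. Pictures are saved under pics/ and viewed, about 8 in all and at most 12, crops included, and the job is handed in when it is done.

Besides the shell and the picture viewer there is one more tool, called after "Call:" as a command line: name --argument value ..., lists and objects as JSON in quotes. servo_tool: Moves the arm, as the interface text tells. Its arguments: {"type":"object","properties":{"increments":{"type":"array","items":{"type":"array"}}},"required":["increments"]}

```bash
ls -R . | head -30; mkdir -p pics; python3 - <<'E'
from bench import robot,cams
import cv2,numpy as np
print(robot.get_state(), [a for a in dir(robot) if a[0]!='_'], robot.hold_point_z)
for n in("side","top"):
    p,d=cams.capture(n); np.savez(f"pics/{n}0.npz",p=p,d=d); cv2.imwrite(f"pics/{n}0.png",p[:,:,::-1])
    print(n,cams.camera_params(n))
E
```

```text
.:
pics

./pics:
{'clock': 0.0, 'joints': array([ 1.24493654e+00,  8.79291806e-02,  1.37226064e+00, -2.94153457e-05,
        1.68358858e+00, -1.03074557e-01]), 'joint_vel': array([-0.00020413, -0.00124653, -0.00081317, -0.00176374,  0.00013153,
       -0.0018925 ]), 'tau': array([-5.03090416e-05, -3.40176845e+01, -3.02432263e+01,  7.18780607e-02,
        3.28722631e-02, -1.97689506e-04]), 'tool_pos': array([0.12134345, 0.53587955, 0.20431505]), 'tcp_rot': array([ 6.02902801e-04,  7.81328552e-01,  6.24118979e-01, -9.11641541e-04]), 'wrist_force': array([-1.04380946, -0.59892634,  0.26386924]), 'ft_torque': array([0.0164694 , 0.00029141, 0.03285737]), 'grip_width': 0.09408815328816367} ['PlanningError', 'finish_job', 'get_state', 'hold_point_z'] 0.0188
side {'K': array([[426.79523095,   0.        , 313.64870747],
       [  0.        , 426.79523095, 202.47415298],
       [  0.        ,   0.        ,   1.        ]]), 'R': array([[ 0.53496473, -0.84484413, -0.00715122],
       [-0.63027612, -0.39343255, -0.66930027],
       [ 0.56264088,  0.36255928, -0.74295761]]), 't': array([-0.21319026,  0.48371855,  0.61729232])}
top {'K': array([[427.21313897,   0.        , 315.97383904],
       [  0.        , 427.21313897, 202.52663613],
       [  0.        ,   0.        ,   1.        ]]), 'R': array([[ 0.01175035, -0.99980074, -0.01613701],
       [-0.98437239, -0.00873024, -0.17588287],
       [ 0.17570694,  0.01795151, -0.98427883]]), 't': array([0.10823159, 0.56153561, 0.99513617])}
```

View pics/side0.png

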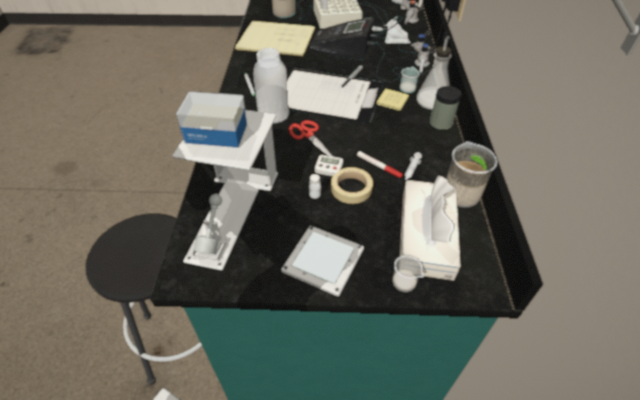

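View pics/top0.png

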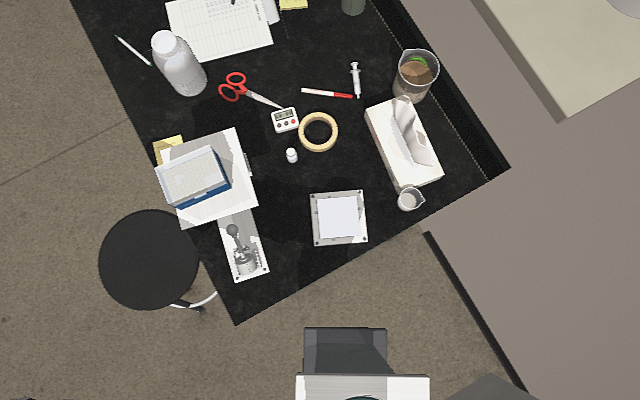

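```bash
cat > h.py <<'E'
import numpy as np,cv2
from bench import robot,cams
def ray(n,u,v,z):
    c=cams.camera_params(n);K,R,t=c["K"],c["R"],c["t"]
    o=-R.T@t; d=R.T@np.linalg.inv(K)@np.array([u,v,1.]); return o+d*(z-o[2])/d[2]
def pt(n,D,u,v):
    c=cams.camera_params(n);K,R,t=c["K"],c["R"],c["t"]
    z=D[v,u]; return R.T@(z*np.linalg.inv(K)@np.array([u,v,1.])-t)
def proj(n,X):
    c=cams.camera_params(n); p=c["K"]@(c["R"]@np.array(X)+c["t"]); return p[:2]/p[2]
E
python3 - <<'E'
import numpy as np,cv2
a=np.load("pics/top0.npz")["p"][200:290,190:300,::-1]; b=np.load("pics/side0.npz")["p"][180:280,170:280,::-1]
a=cv2.resize(a,None,fx=5,fy=5,interpolation=2)[:,:500]; b=cv2.resize(b,None,fx=5,fy=5,interpolation=2)[:450]
b=b[:, :]; h=min(a.shape[0],b.shape[0]); im=np.hstack([a[:h,:400],b[:h,:400]]); cv2.imwrite("pics/crop0.png",im); print(im.shape)
E
```

```text
(450, 800, 3)
```

View pics/crop0.png

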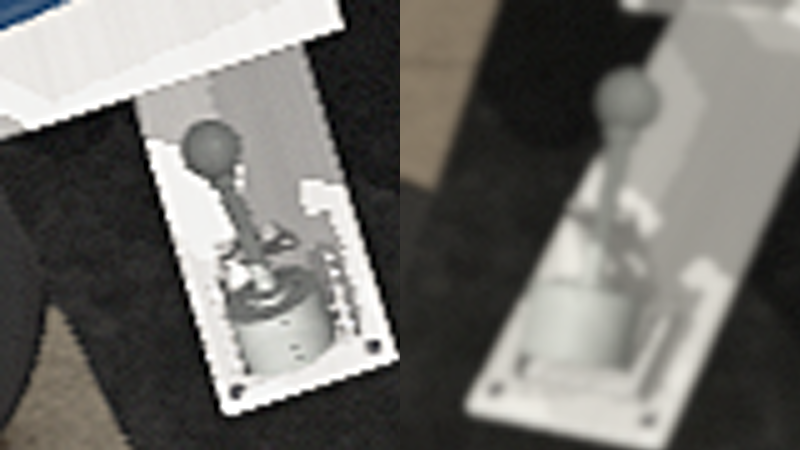

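```bash
python3 - <<'E'
from h import *
np.set_printoptions(precision=4,suppress=True)
print("ball",ray("top",232.4,230,.092),ray("side",215.6,199.6,.092))
A=[ray("top",235,283,.006),ray("side",183.4,261.6,.006)];B=[ray("top",269.8,271.4,.006),ray("side",223,269.6,.006)]
print(A,B,[np.linalg.norm(a-b) for a,b in zip(A,B)])
# board front edge ends top
t=np.load("pics/top0.npz");p,D=t["p"],t["d"]
for e in((194,226),(258,206)): print("edge",ray("top",*e,.191), pt("top",D,e[0],e[1]-4 if 0 else e[1]))
L=cv2.cvtColor(p,cv2.COLOR_RGB2LAB); m=np.zeros(p.shape[:2],np.uint8); m[185:250,305:372]=1
sat=p.astype(int); 
# glass: bluish white vs. jig
g=((sat[:,:,2]-sat[:,:,0])>6)&(m>0)&(sat.sum(2)>450)
g=g.astype(np.uint8); n,l,s,c=cv2.connectedComponentsWithStats(g); i=1+np.argmax(s[1:,4]); print(s[i],c[i])
r=cv2.minAreaRect(np.argwhere(l==i)[:,::-1].astype(np.float32)); bx=cv2.boxPoints(r); print(bx,[ray("top",*b,.018) for b in bx])
print("coupon",ray("top",*r[0],.018),pt("top",D,int(r[0][0]),int(r[0][1])))
j=((sat.sum(2)>240)&(m>0)).astype(np.uint8); n,l,s,c=cv2.connectedComponentsWithStats(j); i=1+np.argmax(s[1:,4])
r=cv2.minAreaRect(np.argwhere(l==i)[:,::-1].astype(np.float32)); bx=cv2.boxPoints(r); q=[ray("top",*b,.012) for b in bx]; print("jig",q,np.mean(q,0),[np.linalg.norm(q[k]-q[k-1]) for k in range(4)])
print("beaker",ray("top",409,199,.03),"vial",ray("top",291,155,.05))
E
```

```text
ball [0.4862 0.3073 0.092 ] [0.4867 0.3093 0.092 ]
[array([0.364 , 0.3132, 0.006 ]), array([0.3617, 0.3125, 0.006 ])] [array([0.3934, 0.2276, 0.006 ]), array([0.3918, 0.2258, 0.006 ])] [np.float64(0.09043111443497731), np.float64(0.09176430276188124)]
edge [0.4829 0.3675 0.191 ] [0.4836 0.3692 0.1853]
edge [0.5268 0.234  0.191 ] [ 0.5592  0.264  -0.0008]
[321 236  15   3  17] [327.5882 237.    ]
[[320.9508 236.459 ]
 [334.9262 235.1886]
 [335.082  236.9017]
 [321.1066 238.1721]] [array([0.4805, 0.1012, 0.018 ]), array([0.484 , 0.0665, 0.018 ]), array([0.4798, 0.0661, 0.018 ]), array([0.4762, 0.1008, 0.018 ])]
coupon [0.4801 0.0836 0.018 ] [0.4817 0.0837 0.0197]
jig [array([0.5905, 0.1333, 0.012 ]), array([ 0.6041, -0.0048,  0.012 ]), array([ 0.4694, -0.0154,  0.012 ]), array([0.4561, 0.1197, 0.012 ])] [0.53   0.0582 0.012 ] [np.float64(0.13507884313643836), np.float64(0.13873555158795484), np.float64(0.13509409465355426), np.float64(0.13569764010524524)]
beaker [ 0.5751 -0.1173  0.03  ] vial [0.6807 0.1779 0.05  ]
```

Call:
servo_tool --increments '[[[1.3,-1.3,0],0.055,0],[[2.6,-2.8,0],0.055,0],[[2.6,-2.8,0],0.055,0],[[2.6,-2.8,0],0.055,0],[[2.6,-2.8,0],0.055,0],[[2.6,-2.8,0],0.055,0],[[2.6,-2.8,0],0.055,0],[[2.6,-2.8,0],0.055,0],[[2.6,-2.8,0],0.055,0],[[3.1,-3.0,0],0.058,0]]'

```text
clock: 0.93
tool_pos: [0.3728, 0.2689, 0.2052]
tcp_rot: [-0.0, 0.58, 0.815, -0.0]
wrist_force: [0.5, 1.3, 0.3]
grip_width: 0.0936
```

Call:
servo_tool --increments '[[[2.2,0.75,0],0,0],[[2.2,0.75,0],0,0],[[2.2,0.75,0],0,0],[[2.05,0.72,0],0,0],[[0,0,-2],0,0],[[0,0,-2],0,0],[[0,0,-2],0,0],[[0,0,-1],0,0],[[0,0,0],0,0],[[0,0,0],0,0]]'

```text
clock: 1.77
tool_pos: [0.4586, 0.3, 0.1351]
tcp_rot: [-0.0, 0.581, 0.814, -0.001]
wrist_force: [0.0, -0.8, 1.4]
grip_width: 0.0937
```

```bash
python3 - <<'E'
from h import *
s=robot.get_state(); print(s["tool_pos"],s["wrist_force"])
o=[]
for n,(y,x) in (("side",(120,150)),("top",(150,170))):
    p,d=cams.capture(n); o.append(cv2.resize(p[y:y+160,x:x+133,::-1],None,fx=3,fy=3,interpolation=2))
cv2.imwrite("pics/a1.png",np.hstack(o))
E
```

```text
[0.45862266 0.29998723 0.1351103 ] [ 0.04106933 -0.82796987  1.35949485]
```

View pics/a1.png

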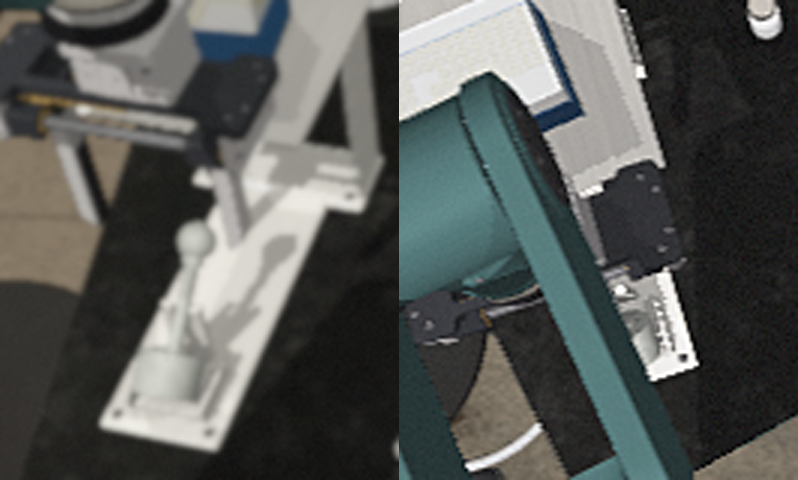

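```bash
python3 - <<'E'
from h import *
np.set_printoptions(precision=3,suppress=True)
p,D=cams.capture("top"); p0=np.load("pics/top0.npz"); 
c=cams.camera_params("top");K,R,t=c["K"],c["R"],c["t"]
v,u=np.mgrid[0:400,0:640]
def W(D): return (np.stack([(u-K[0,2])/K[0,0]*D,(v-K[1,2])/K[1,1]*D,D],-1)-t)@R
ex=np.array([.946,.324]);ey=np.array([-.324,.946]);b=np.array([.4867,.308])
X=W(D);X0=W(p0["d"])
def sf(X): q=X[...,:2]-b; return q@ex,q@ey,X[...,2]
x0,y0,z0=sf(X0); m=(p0["d"]>0)&(abs(y0)<.12)&(x0>0)&(x0<.2)&(z0>.15)
for a in np.arange(0,.2,.02):
    k=m&(x0>=a)&(x0<a+.02); print("scene x%.2f"%a, k.sum(), z0[k].max() if k.any() else None, np.median(z0[k]) if k.any() else None)
x,y,z=sf(X); ch=(D>0)&((p0["d"]-D)>.03)&(abs(y)<.13)
for a in np.arange(-.1,.2,.02):
    k=ch&(x>=a)&(x<a+.02); print("arm x%.2f"%a,k.sum(), np.percentile(z[k],[1,50,99]) if k.any() else None)
p2,D2=cams.capture("side");S0=np.load("pics/side0.npz")["d"]
c=cams.camera_params("side");K,R,t=c["K"],c["R"],c["t"]
X=W(D2);x,y,z=sf(X); ch=(D2>0)&((S0-D2)>.03)&(abs(y)<.13)
for a in np.arange(-.1,.2,.02):
    k=ch&(x>=a)&(x<a+.02); print("armside x%.2f"%a,k.sum(), np.percentile(z[k],[1,50,99]) if k.any() else None)
E
```

```text
scene x0.00 167 0.19700903608450598 0.19082372940274325
scene x0.02 744 0.1960036340689653 0.19106438805334902
scene x0.04 839 0.26819324784751636 0.1914872218701342
scene x0.06 1326 0.2717980390751607 0.24299007416073948
scene x0.08 833 0.27158867918232005 0.2670454370591157
scene x0.10 813 0.2722218709581117 0.26696056270888996
scene x0.12 815 0.27192872365188253 0.2670373810094662
scene x0.14 330 0.27039788733895254 0.1923109527928854
scene x0.16 371 0.19571131232248062 0.191356901669907
scene x0.18 680 0.1962366656763789 0.1911189918248853
arm x-0.10 777 [0.452 0.528 0.532]
arm x-0.08 1532 [0.245 0.502 0.532]
arm x-0.06 2325 [0.25  0.517 0.532]
arm x-0.04 1814 [0.274 0.526 0.532]
arm x-0.02 1432 [0.275 0.521 0.531]
arm x0.00 385 [0.258 0.511 0.525]
arm x0.02 1 [0.493 0.493 0.493]
arm x0.04 0 None
arm x0.06 0 None
arm x0.08 0 None
arm x0.10 0 None
arm x0.12 0 None
arm x0.14 0 None
arm x0.16 0 None
arm x0.18 0 None
arm x0.20 0 None
armside x-0.10 843 [0.453 0.508 0.532]
armside x-0.08 2749 [0.241 0.486 0.532]
armside x-0.06 3643 [0.245 0.353 0.531]
armside x-0.04 2216 [0.145 0.325 0.531]
armside x-0.02 850 [0.238 0.29  0.531]
armside x0.00 107 [0.239 0.471 0.522]
armside x0.02 0 None
armside x0.04 0 None
armside x0.06 0 None
armside x0.08 0 None
armside x0.10 0 None
armside x0.12 0 None
armside x0.14 0 None
armside x0.16 0 None
armside x0.18 0 None
armside x0.20 0 None
```

Call:
servo_tool --increments '[[[0,0,-1.2],0,0],[[0,0,-1.2],0,0],[[0,0,-1.2],0,0],[[0,0,-1.2],0,0],[[0,0,-1.2],0,0],[[0,0,-1.2],0,0],[[0,0,-1.0],0,0],[[0,0,0],0,120],[[0,0,0],0,160],[[0,0,0],0,160]]'

```text
clock: 2.8
tool_pos: [0.4594, 0.3004, 0.0539]
tcp_rot: [0.0, 0.581, 0.814, 0.0]
wrist_force: [-0.3, 0.2, 0.7]
grip_width: 0.0776
```

Call:
servo_tool --increments '[[[0,0,0],0,190],[[0,0,0],0,215],[[0,0,0],0,240],[[0,0,0],0,255],[[0,0,0],0,255],[[0,0,0],0,255],[[0,0,0],0,255],[[0,0,0],0,255],[[0,0,0],0,255],[[0,0,0],0,255]]'

```text
clock: 3.63
tool_pos: [0.459, 0.3002, 0.0535]
tcp_rot: [-0.0, 0.581, 0.814, 0.0]
wrist_force: [0.8, -0.4, 0.3]
grip_width: 0.0106
```

```bash
python3 - <<'E'
from h import *
s=robot.get_state(); print(s)
o=[]
for n,(y,x) in (("side",(120,150)),("top",(150,170))):
    p,d=cams.capture(n); o.append(cv2.resize(p[y:y+160,x:x+133,::-1],None,fx=3,fy=3,interpolation=2))
cv2.imwrite("pics/a2.png",np.hstack(o))
E
```

```text
{'clock': 3.6333, 'joints': array([ 4.75713619e-01,  1.63215593e-01,  1.59376277e+00,  2.37187923e-04,
        1.38436423e+00, -1.42534371e+00]), 'joint_vel': array([ 0.00215568,  0.00175543, -0.00269264, -0.01884507,  0.00054414,
       -0.00258761]), 'tau': array([-1.06166198e-01, -3.50456929e+01, -2.78824371e+01, -7.09623238e-02,
        2.07680902e-01, -8.34313862e-03]), 'tool_pos': array([0.45903337, 0.30024382, 0.05352093]), 'tcp_rot': array([-4.64898493e-05,  5.81270850e-01,  8.13710126e-01,  1.64477158e-04]), 'wrist_force': array([ 0.7569699 , -0.4347159 ,  0.28951934]), 'ft_torque': array([-0.09918254, -0.10396601, -0.0336105 ]), 'grip_width': 0.010552752987133353}
```

View pics/a2.png

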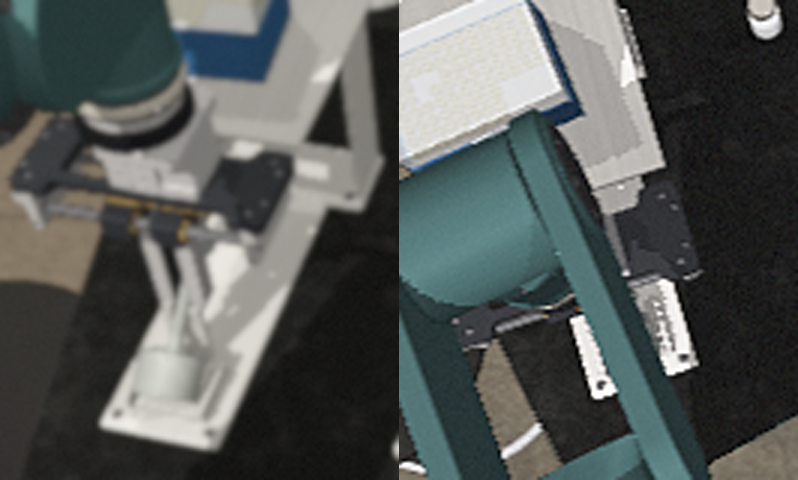

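Call:
servo_tool --increments '[[[0,0,0],0,255],[[0,0,0],0,255],[[0,0,0],0,255],[[0,0,0.3],0,255],[[0,0,0.3],0,255],[[0,0,0.4],0,255],[[0,0,0.5],0,255],[[0,0,0.5],0,255],[[0,0,0.5],0,255],[[0,0,0.5],0,255]]'

```text
clock: 4.57
tool_pos: [0.4585, 0.3, 0.0842]
tcp_rot: [-0.0, 0.581, 0.814, -0.0]
wrist_force: [-0.3, -0.2, -4.9]
grip_width: 0.0092
```

```bash
python3 - <<'E'
from h import *
s=robot.get_state(); print(s["tool_pos"],s["wrist_force"],s["ft_torque"],s["grip_width"])
p,d=cams.capture("side"); cv2.imwrite("pics/a3.png",cv2.resize(p[120:280,140:300,::-1],None,fx=3,fy=3,interpolation=2))
E
```

```text
[0.45846902 0.30003989 0.08418907] [-0.32502494 -0.22265507 -4.88353287] [ 0.13851148 -0.14387548  0.01548872] 0.009153210178729184
```

View pics/a3.png

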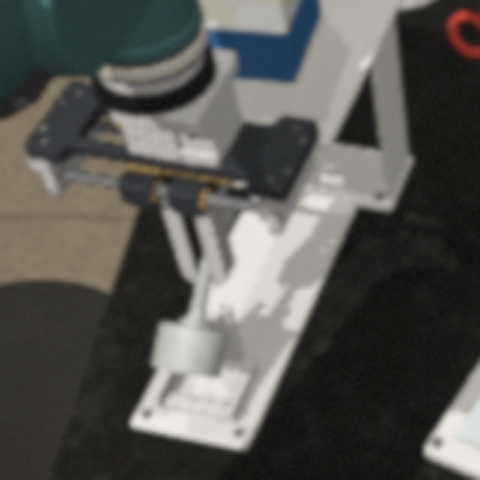

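Call:
servo_tool --increments '[[[-0.3,-0.1,0.7],0,255],[[-0.6,-0.2,0.9],0,255],[[-0.6,-0.2,0.9],0,255],[[-0.6,-0.2,0.9],0,255],[[-0.6,-0.2,0.9],0,255],[[-0.6,-0.2,0.9],0,255],[[-0.6,-0.2,0.9],0,255],[[-0.6,-0.2,0.9],0,255],[[-0.3,-0.1,0.5],0,255],[[0,0,0],0,255]]'

```text
clock: 5.45
tool_pos: [0.4111, 0.2844, 0.1606]
tcp_rot: [0.001, 0.581, 0.814, 0.002]
wrist_force: [-0.1, 0.3, -5.2]
grip_width: 0.0088
```

Call:
servo_tool --increments '[[[0.2,-0.5,0],0,255],[[0.5,-1.3,0],0,255],[[0.5,-1.4,0],0,255],[[0.5,-1.4,0],0,255],[[0.5,-1.4,0],0,255],[[0.5,-1.4,0],0,255],[[0.5,-1.4,0],0,255],[[0.5,-1.3,0],0,255],[[0.3,-0.7,0],0,255],[[0,0,0],0,255]]'

```text
clock: 6.28
tool_pos: [0.4515, 0.1745, 0.1577]
tcp_rot: [-0.0, 0.582, 0.813, -0.001]
wrist_force: [-0.3, 0.4, -4.7]
grip_width: 0.009
```

```bash
python3 - <<'E'
from h import *
s=robot.get_state(); print(s["clock"],s["tool_pos"],s["wrist_force"],s["ft_torque"],np.linalg.norm(s["ft_torque"]),s["grip_width"])
E
```

```text
6.2833 [0.4514653  0.1745372  0.15771638] [-0.3294019   0.43724069 -4.66353116] [ 0.15276294 -0.13170767  0.01585158] 0.20232325667652762 0.00897935597959644
```

Call:
servo_tool --increments '[[[0,0,-0.5],0,255],[[0,0,-1],0,255],[[0,0,-1.2],0,255],[[0,0,-1.2],0,255],[[0,0,-1.2],0,255],[[0,0,-1.2],0,255],[[0,0,-0.8],0,255],[[0,0,-0.4],0,245],[[0,0,0],0,238],[[0,0,0],0,235]]'

```text
clock: 7.12
tool_pos: [0.4511, 0.1762, 0.0836]
tcp_rot: [0.0, 0.581, 0.814, 0.0]
wrist_force: [0.5, -0.3, -3.8]
grip_width: 0.0093
```

Call:
servo_tool --increments '[[[0,0,0],0,234],[[0,0,0],0,234],[[0,0,0],0,233],[[0,0,0],0,233],[[0,0,0],0,232],[[0,0,0],0,232],[[0,0,0],0,231],[[0,0,0],0,231],[[0,0,0],0,231],[[0,0,0],0,231]]'

```text
clock: 7.95
tool_pos: [0.451, 0.1761, 0.0834]
tcp_rot: [-0.0, 0.581, 0.814, 0.0]
wrist_force: [-0.3, 0.0, -4.2]
grip_width: 0.0094
```

```bash
python3 - <<'E'
from h import *
s=robot.get_state(); print(s["clock"],s["tool_pos"],s["wrist_force"],s["ft_torque"],np.linalg.norm(s["ft_torque"]),s["grip_width"])
E
```

```text
7.95 [0.45097736 0.17612297 0.08344112] [-0.32421863  0.0205429  -4.16085437] [ 0.07562499 -0.16832972  0.0470717 ] 0.19044626656809752 0.009401290704733818
```

Call:
servo_tool --increments '[[[0,0,0],0,230],[[0,0,0],0,230],[[0,0,0],0,230],[[0,0,0],0,230],[[0,0,0],0,230],[[0,0,0],0,230],[[0,0,0],0,230],[[0,0,0],0,230],[[0,0,0],0,230],[[0,0,0],0,230]]'

```text
clock: 8.78
tool_pos: [0.451, 0.1761, 0.0835]
tcp_rot: [-0.0, 0.581, 0.814, 0.0]
wrist_force: [-0.8, 0.4, -5.3]
grip_width: 0.0094
```

```bash
python3 - <<'E'
from h import *
s=robot.get_state(); print(s["clock"],s["tool_pos"],s["wrist_force"],s["ft_torque"],np.linalg.norm(s["ft_torque"]),s["grip_width"])
E
```

```text
8.7833 [0.45098287 0.17612706 0.08350128] [-0.75277994  0.36394303 -5.26507648] [ 0.12556295 -0.12254415  0.02375889] 0.17705255689054958 0.009369731758311411
```

Call:
servo_tool --increments '[[[0,0,0],0,229],[[0,0,0],0,229],[[0,0,0],0,229],[[0,0,0],0,229],[[0,0,0],0,229],[[0,0,0],0,229],[[0,0,0],0,229],[[0,0,0],0,229],[[0,0,0],0,229],[[0,0,0],0,229]]'

```text
clock: 9.62
tool_pos: [0.451, 0.1761, 0.0835]
tcp_rot: [-0.0, 0.581, 0.814, 0.0]
wrist_force: [-0.7, -0.5, -4.9]
grip_width: 0.0097
```

```bash
python3 - <<'E'
from h import *
s=robot.get_state(); print(s["clock"],s["tool_pos"],s["wrist_force"],s["ft_torque"],np.linalg.norm(s["ft_torque"]),s["grip_width"])
E
```

```text
9.6167 [0.45098365 0.17614145 0.08352738] [-0.72955875 -0.52093636 -4.87164825] [ 0.04553878 -0.08906232 -0.00465199] 0.1001375029612254 0.009661524340926616
```

Call:
servo_tool --increments '[[[0,0,0],0,229],[[0,0,0],0,229],[[0,0,0],0,229],[[0,0,0],0,229],[[0,0,0],0,229],[[0,0,0],0,229],[[0,0,0],0,229],[[0,0,0],0,229],[[0,0,0],0,229],[[0,0,0],0,229]]'

```text
clock: 10.45
tool_pos: [0.451, 0.1762, 0.0835]
tcp_rot: [-0.0, 0.581, 0.814, 0.0]
wrist_force: [-0.6, 0.2, -5.1]
grip_width: 0.0099
```

```bash
python3 - <<'E'
from h import *
s=robot.get_state(); print(s["clock"],s["tool_pos"],s["wrist_force"],s["ft_torque"],np.linalg.norm(s["ft_torque"]),s["grip_width"])
p,d=cams.capture("side"); print(proj("side",[.451,.176,.05]));cv2.imwrite("pics/a4.png",cv2.resize(p[130:290,180:340,::-1],None,fx=3,fy=3,interpolation=2))
E
```

```text
10.45 [0.45098146 0.17615229 0.08348319] [-0.62108429  0.24381693 -5.13023778] [ 0.05174044 -0.1183827   0.01229122] 0.1297790803165718 0.009906590793265597
[256.13547393 248.47420853]
```

View pics/a4.png

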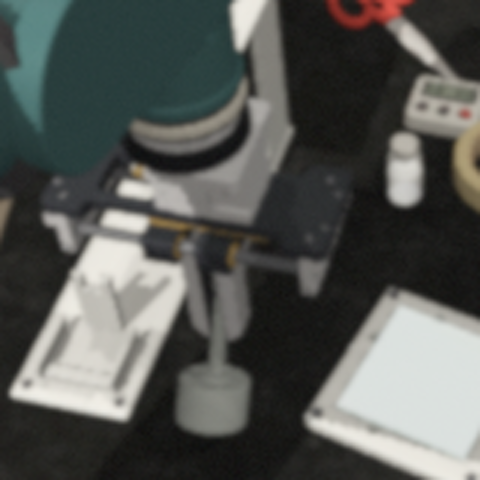

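Call:
servo_tool --increments '[[[0,0,0],0,228],[[0,0,0],0,228],[[0,0,0],0,228],[[0,0,0],0,228],[[0,0,0],0,228],[[0,0,0],0,228],[[0,0,0],0,228],[[0,0,0],0,228],[[0,0,0],0,228],[[0,0,0],0,228]]'

```text
clock: 11.33
tool_pos: [0.451, 0.1762, 0.0836]
tcp_rot: [0.0, 0.581, 0.814, 0.0]
wrist_force: [0.5, 1.0, 1.0]
grip_width: 0.01
```

```bash
cat > foot.py <<'E'
from h import *
def foot(n="side"):
    p,d=cams.capture(n); return p,d
s=robot.get_state(); print(s["clock"],s["tool_pos"],s["wrist_force"],s["ft_torque"],np.linalg.norm(s["ft_torque"]),s["grip_width"])
p,d=cams.capture("side"); c=cams.camera_params("side");K,R,t=c["K"],c["R"],c["t"]
v,u=np.mgrid[0:400,0:640]; X=(np.stack([(u-K[0,2])/K[0,0]*d,(v-K[1,2])/K[1,1]*d,d],-1)-t)@R
q=X-s["tool_pos"]; m=(d>0)&(np.hypot(q[...,0],q[...,1])<.075)&(X[...,2]>.008)&(q[...,2]<-.012)
n,l,st,ce=cv2.connectedComponentsWithStats(m.astype(np.uint8)); i=1+np.argmax(st[1:,4])
P=X[l==i]; a=np.argwhere(l==i)
print(st[i],ce[i],"min/max",P.min(0),P.max(0)); r=cv2.minAreaRect(a[:,::-1].astype(np.float32)); print("rect",r)
g=s["tool_pos"]+[0,0,.019]
for dz in (-.049,): print("plumb foot centre px",proj("side",g+[0,0,-.065]))
E
python3 foot.py
```

```text
11.3333 [0.45104665 0.17616287 0.08357428] [0.5081997  0.95062833 0.95451212] [-0.00379804  0.06090003  0.00629123] 0.06134181781288308 0.009985027242453927
[242 244  24  33 532] [253.39849624 263.10150376] min/max [0.40058704 0.1439097  0.00943663] [0.45463348 0.19311273 0.07149584]
rect ((253.53526306152344, 260.0411376953125), (22.702165603637695, 32.36592483520508), 4.39870548248291)
plumb foot centre px [256.71506889 251.87100765]
```

```bash
python3 - <<'E'
from h import *
p,d=cams.capture("side"); print(proj("side",[.451,.176,.016]),proj("side",[.451,.176,.0]));cv2.imwrite("pics/a5.png",cv2.resize(p[190:290,200:300,::-1],None,fx=5,fy=5,interpolation=2))
E
```

```text
[257.82197951 257.73809269] [258.58409228 261.92433702]
```

View pics/a5.png

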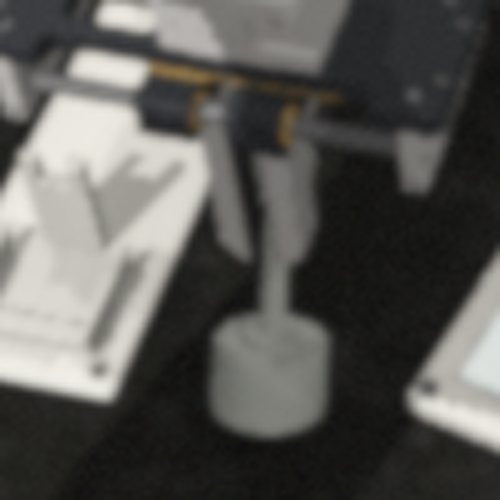

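```bash
python3 - <<'E'
from h import *
np.set_printoptions(precision=4,suppress=True)
print(ray("side",254,265.6,.016))
# foot bottom front-most point (269,437), top ellipse centre approx (270,343)
print(ray("side",253.8,190+437/5,0),ray("side",254,190+343/5,.032))
p,d=cams.capture("side")
for v in (258,262,266,270,274): print(v,pt("side",d,254,v))
E
```

```text
[0.4306 0.1706 0.016 ]
[0.4141 0.1607 0.    ] [0.437  0.1734 0.032 ]
258 [0.4315 0.1672 0.0457]
262 [0.4227 0.1601 0.0476]
266 [0.4157 0.155  0.0459]
270 [0.4139 0.1553 0.0332]
274 [0.4088 0.1522 0.0274]
```

```bash
python3 - <<'E'
from h import *
np.set_printoptions(precision=4,suppress=True)
s=robot.get_state(); print(s["wrist_force"],s["ft_torque"],s["grip_width"])
p,d=cams.capture("side")
for u,v in ((254,290),(225,285),(285,262),(320,255),(254,279),(254,284)): print(u,v,pt("side",d,u,v))
s=robot.get_state(); print(s["wrist_force"],s["ft_torque"],s["grip_width"])
E
```

```text
[-0.9233 -0.5847  0.2578] [0.0093 0.0497 0.0008] 0.009748096282247232
254 290 [ 0.3904  0.1419 -0.0008]
225 285 [ 0.3675  0.201  -0.0007]
285 262 [ 0.4828  0.1278 -0.0023]
320 255 [0.5272 0.065  0.0182]
254 279 [ 0.4117  0.1584 -0.0011]
254 284 [0.3995 0.1482 0.0047]
[ 0.3807 -1.1064 -0.615 ] [ 0.0524  0.1244 -0.0021] 0.010290368449878063
```

Call:
servo_tool --increments '[[[0,0,0],0,226],[[0,0,0],0,224],[[0,0,0],0,220],[[0,0,0],0,210],[[0,0,0],0,180],[[0,0,0],0,120],[[0,0,0],0,60],[[0,0,0],0,0],[[0,0,0],0,0],[[0,0,0],0,0]]'

```text
clock: 12.37
tool_pos: [0.4511, 0.1762, 0.0836]
tcp_rot: [0.0, 0.581, 0.814, 0.0]
wrist_force: [-0.2, -0.1, -0.0]
grip_width: 0.0529
```

Call:
servo_tool --increments '[[[0,0,0.5],0,0],[[0,0,1.5],0,0],[[0,0,2],0,0],[[0,0,2],0,0],[[0,0,2],0,0],[[0,0,2],0,0],[[-2,1,2],0,0],[[-3,2,0],0,0],[[-3,2,0],0,0],[[-3,2,0],0,0]]'

```text
clock: 13.2
tool_pos: [0.3402, 0.2467, 0.2046]
tcp_rot: [0.0, 0.582, 0.813, 0.001]
wrist_force: [0.5, 1.2, -0.6]
grip_width: 0.094
```

```bash
python3 - <<'E'
from h import *
np.set_printoptions(precision=4,suppress=True)
s=robot.get_state(); print(s["clock"],s["tool_pos"],s["wrist_force"],s["grip_width"])
o=[]
for n,(y,x) in (("side",(170,190)),("top",(180,220))):
    p,d=cams.capture(n); np.savez(f"pics/{n}1.npz",p=p,d=d); o.append(cv2.resize(p[y:y+120,x:x+100,::-1],None,fx=4,fy=4,interpolation=2))
cv2.imwrite("pics/a6.png",np.hstack(o))
E
```

```text
13.2 [0.3402 0.2467 0.2046] [ 0.4504  1.2161 -0.5903] 0.09397508110981415
```

View pics/a6.png

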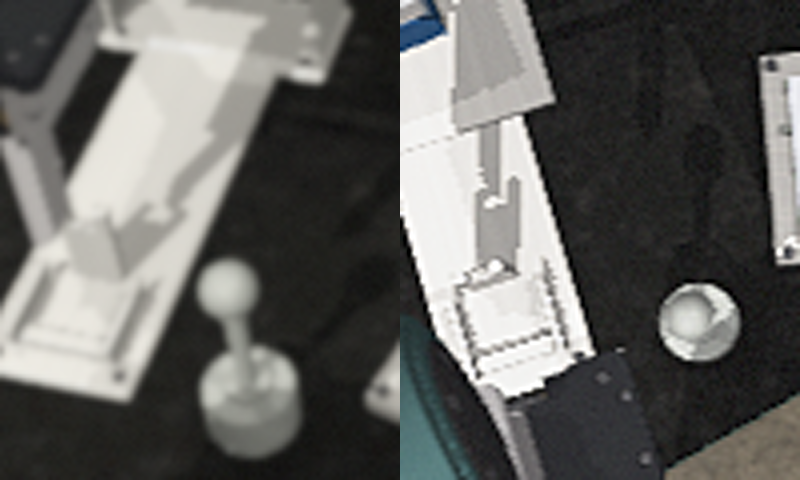

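```bash
python3 - <<'E'
from h import *
np.set_printoptions(precision=4,suppress=True)
print(ray("top",292.75,258.5,.115),ray("side",247,242.25,.115))
print("foot top", ray("top",220+300/4,180+322/4,.032),ray("side",190+250/4,170+375/4,.032))
# jig/glass check: glass corners in top1 by brightness
a=np.load("pics/top1.npz");p=a["p"].astype(int);D=a["d"]
g=p.sum(2)[185:250,305:375]; print(g[32,::3])
m=np.zeros((400,640),np.uint8); m[185:250,305:375]=(g>680)
m=cv2.morphologyEx(m,cv2.MORPH_OPEN,np.ones((5,5)))
n,l,s,c=cv2.connectedComponentsWithStats(m); i=1+np.argmax(s[1:,4]); r=cv2.minAreaRect(np.argwhere(l==i)[:,::-1].astype(np.float32)); q=[ray("top",*b,.018) for b in cv2.boxPoints(r)]
print(r,np.mean(q,0),[np.linalg.norm(q[k]-q[k-1]) for k in range(4)])
S=cams.capture("side")[0].astype(int); m=np.zeros((400,640),np.uint8); k=(S[...,2]-S[...,0]>2)&(S.sum(2)>560); m[225:295,280:368]=k[225:295,280:368]
m=cv2.morphologyEx(m,cv2.MORPH_OPEN,np.ones((5,5)));n,l,s,c=cv2.connectedComponentsWithStats(m); i=1+np.argmax(s[1:,4]); 
cn=cv2.findContours((l==i).astype(np.uint8),0,1)[0][0]; ap=cv2.approxPolyDP(cn,6,True)[:,0]; q=[ray("side",*b,.018) for b in ap]; print(ap,np.mean(q,0),[np.linalg.norm(q[k]-q[k-1]) for k in range(len(q))])
E
```

```text
[0.4208 0.1635 0.115 ] [0.4196 0.1654 0.115 ]
foot top [0.4199 0.1638 0.032 ] [0.425  0.1681 0.032 ]
[108  83 245 577 500 705 702 702 698 700 701 702 699 700 700 700 700 703
 458 537 594  77  94  85]
((338.2541198730469, 216.7950897216797), (39.1114387512207, 38.930362701416016), 84.80557250976562) [0.5308 0.0583 0.018 ] [np.float64(0.09900952362835742), np.float64(0.09845840653740003), np.float64(0.09902191905354503), np.float64(0.09686490571024532)]
[[312 237]
 [298 261]
 [333 279]
 [336 271]
 [322 263]
 [341 267]
 [335 248]
 [323 253]
 [321 237]] [0.528  0.0543 0.018 ] [np.float64(0.02017969020660605), np.float64(0.07090369625902827), np.float64(0.08625647291364588), np.float64(0.020629539859820138), np.float64(0.03546013316030001), np.float64(0.041372182495011844), np.float64(0.050648795435701416), np.float64(0.029625062230453324), np.float64(0.043817295060436495)]
```

Call:
servo_tool --increments '[[[1.6,-1.64,0],0,0],[[1.6,-1.65,0],0,0],[[1.6,-1.65,0],0,0],[[1.6,-1.65,0],0,0],[[1.6,-1.65,0],0,0],[[0,0,0],0,0],[[0,0,-1.5],0,0],[[0,0,-1.6],0,0],[[0,0,-1.6],0,0],[[0,0,-1.6],0,0]]'

```text
clock: 14.18
tool_pos: [0.4214, 0.1634, 0.14]
tcp_rot: [0.0, 0.582, 0.813, 0.0]
wrist_force: [0.8, 0.1, 0.3]
grip_width: 0.094
```

Call:
servo_tool --increments '[[[0,0,-1.6],0,40],[[0,0,-1.6],0,80],[[0,0,-1.3],0,110],[[0,0,0],0,130],[[0,0,0],0,145],[[0,0,0],0,155],[[0,0,0],0,163],[[0,0,0],0,170],[[0,0,0],0,177],[[0,0,0],0,184]]'

```text
clock: 15.02
tool_pos: [0.4213, 0.1639, 0.0961]
tcp_rot: [0.0, 0.581, 0.814, 0.001]
wrist_force: [-0.6, 1.1, 1.2]
grip_width: 0.0308
```

Call:
servo_tool --increments '[[[0,0,0],0,200],[[0,0,0],0,220],[[0,0,0],0,255],[[0,0,0],0,255],[[0,0,0],0,255],[[0,0,0],0,255],[[0,0,0],0,255],[[0,0,0],0,255],[[0,0,0],0,255],[[0,0,0],0,255]]'

```text
clock: 15.85
tool_pos: [0.4213, 0.164, 0.096]
tcp_rot: [0.0, 0.581, 0.814, 0.001]
wrist_force: [-1.3, 1.5, 4.4]
grip_width: 0.0265
```

```bash
python3 - <<'E'
from h import *
s=robot.get_state(); print(s["clock"],s["tool_pos"],s["wrist_force"],s["ft_torque"],s["grip_width"])
E
```

```text
15.85 [0.42131252 0.16398588 0.09602006] [-1.32094022  1.50727024  4.4139989 ] [0.37124306 0.104174   0.01881769] 0.02651362738691898
```

Call:
servo_tool --increments '[[[0,0,0],0,255],[[0,0,0],0,255],[[0,0,0.2],0,255],[[0,0,0.3],0,255],[[0,0,0.5],0,255],[[0,0,0.8],0,255],[[0,0,1.0],0,255],[[0,0,1.0],0,255],[[0,0,1.0],0,255],[[0,0,1.0],0,255]]'

```text
clock: 16.68
tool_pos: [0.4213, 0.1638, 0.1551]
tcp_rot: [0.0, 0.581, 0.814, 0.0]
wrist_force: [0.4, -0.2, -4.2]
grip_width: 0.0263
```

Call:
servo_tool --increments '[[[0,0,1],0,255],[[0,0,1],0,255],[[0,0,1],0,255],[[0,0,0.5],0,255],[[0,0,0],0,255],[[0,0,0],0,255],[[0,0,0],0,255],[[0,0,0],0,255],[[0,0,0],0,255],[[0,0,0],0,255]]'

```text
clock: 17.52
tool_pos: [0.4207, 0.1637, 0.1879]
tcp_rot: [-0.0, 0.581, 0.814, -0.0]
wrist_force: [0.3, 0.4, -4.7]
grip_width: 0.0265
```

```bash
python3 - <<'E'
from h import *
s=robot.get_state(); print(s["clock"],s["tool_pos"],s["wrist_force"],s["ft_torque"],s["grip_width"])
E
```

```text
17.5167 [0.42071121 0.16368377 0.18791269] [ 0.31520548  0.37103367 -4.74106298] [ 0.01378327  0.01118256 -0.04441439] 0.026517725391610323
```

```bash
python3 - <<'E'
from h import *
np.set_printoptions(precision=3,suppress=True)
p0=np.load("pics/top0.npz");D=p0["d"]
c=cams.camera_params("top");K,R,t=c["K"],c["R"],c["t"]
v,u=np.mgrid[0:400,0:640]
X=(np.stack([(u-K[0,2])/K[0,0]*D,(v-K[1,2])/K[1,1]*D,D],-1)-t)@R
ex=np.array([.946,.324]);ey=np.array([-.324,.946]);b=np.array([.4867,.308])
q=X[...,:2]-b;x,y,z=q@ex,q@ey,X[...,2]
for a in np.arange(0,.22,.02):
    k=(D>0)&(x>=a)&(x<a+.02)&(abs(y)<.15); B=k&(z>.205); A=k&(z>.18)&(z<.2)
    print("%.2f"%a,"box y",np.percentile(y[B],[1,99]) if B.sum()>5 else None,z[B].max() if B.any() else 0,"board y",np.percentile(y[A],[1,99]) if A.sum()>5 else None)
# things near the board's right side
k=(D>0)&(x>-.05)&(x<.2)&(y<-.09)&(y>-.2)&(z>.01); print("near",k.sum(),np.c_[x[k],y[k],z[k]][:10])
g=lambda x,y: b+x*ex+y*ey
print(g(.05,-.125),g(.05,-.1115),g(.05,-.085), "vial",[(np.array([.6807,.1779])-b)@ex,(np.array([.6807,.1779])-b)@ey])
E
```

```text
0.00 box y None 0 board y [-0.081  0.083]
0.02 box y None 0 board y [-0.082  0.085]
0.04 box y [0.017 0.076] 0.26819324784751636 board y [-0.081  0.085]
0.06 box y [-0.04   0.076] 0.2717980390751607 board y [-0.082  0.084]
0.08 box y [-0.039  0.078] 0.27158867918232005 board y [-0.083 -0.038]
0.10 box y [-0.037  0.08 ] 0.2722218709581117 board y [-0.083 -0.036]
0.12 box y [-0.035  0.082] 0.27192872365188253 board y [-0.083 -0.034]
0.14 box y [-0.033  0.051] 0.27039788733895254 board y [-0.082 -0.031]
0.16 box y None 0 board y [-0.083  0.084]
0.18 box y None 0 board y [-0.082  0.084]
0.20 box y None 0 board y [-0.071  0.083]
near 286 [[ 0.158 -0.184  0.06 ]
 [ 0.156 -0.186  0.063]
 [ 0.155 -0.189  0.063]
 [ 0.156 -0.191  0.057]
 [ 0.155 -0.194  0.06 ]
 [ 0.155 -0.181  0.062]
 [ 0.155 -0.183  0.062]
 [ 0.154 -0.186  0.061]
 [ 0.153 -0.188  0.064]
 [ 0.153 -0.19   0.061]]
[0.575 0.206] [0.57  0.219] [0.562 0.244] vial [np.float64(0.14137159999999993), np.float64(-0.18593059999999997)]
```

Call:
servo_tool --increments '[[[0.4,0.0,0],0,255],[[1.0,0.1,0],0,255],[[1.5,0.3,-0.2],0,255],[[1.8,0.5,-0.2],0,255],[[2.0,0.5,-0.3],0,255],[[2.0,0.6,-0.3],0,255],[[1.7,0.5,-0.3],0,255],[[1.2,0.4,-0.2],0,255],[[0.7,0.3,-0.1],0,255],[[0.2,0.05,0],0,255]]'

```text
clock: 18.35
tool_pos: [0.5472, 0.1965, 0.1713]
tcp_rot: [-0.0, 0.581, 0.814, -0.0]
wrist_force: [0.2, 0.3, -5.3]
grip_width: 0.0267
```

Call:
servo_tool --increments '[[[0,0,0],0,255],[[0,0,0],0,255],[[0,0,0],0,255],[[0,0,0],0,255],[[0,0,0],0,255],[[0,0,0],0,255],[[0,0,0],0,255],[[0,0,0],0,255],[[0,0,0],0,255],[[0,0,0],0,255]]'

```text
clock: 19.18
tool_pos: [0.5459, 0.1962, 0.1725]
tcp_rot: [-0.0, 0.581, 0.814, -0.0]
wrist_force: [0.2, 0.4, -4.3]
grip_width: 0.0266
```

```bash
python3 - <<'E'
from h import *
s=robot.get_state(); print(s["clock"],s["tool_pos"],s["wrist_force"],s["ft_torque"],s["grip_width"])
p,d=cams.capture("side"); cv2.imwrite("pics/a7.png",cv2.resize(p[90:250,200:360,::-1],None,fx=3.5,fy=3.5,interpolation=2))
E
```

```text
19.1833 [0.54593015 0.19621926 0.17248429] [ 0.23099567  0.42053063 -4.33211222] [-0.01705484  0.0535867  -0.02506365] 0.026621295715398677
```

View pics/a7.png

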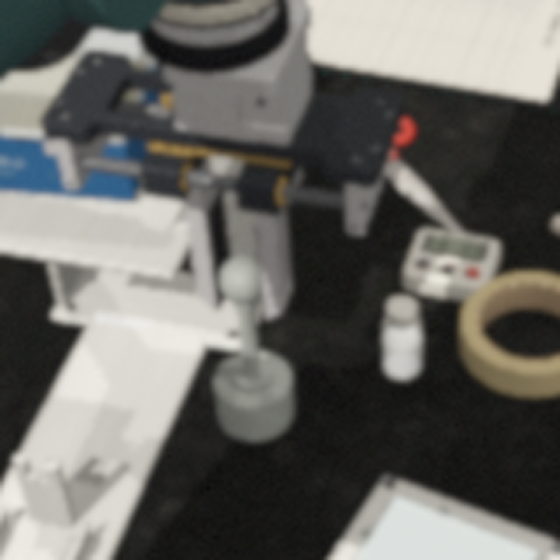

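Call:
servo_tool --increments '[[[-0.1,0.28,0],0,255],[[-0.1,0.28,0],0,255],[[-0.1,0.28,0],0,255],[[-0.07,0.19,0],0,255],[[-0.02,0.05,0],0,255],[[-0.02,0.05,0],0,255],[[0,0,0],0,255],[[0,0,0],0,255],[[0,0,0],0,255],[[0,0,0],0,255]]'

```text
clock: 20.07
tool_pos: [0.5419, 0.2074, 0.1725]
tcp_rot: [0.0, 0.581, 0.814, 0.0]
wrist_force: [0.3, -0.1, -4.2]
grip_width: 0.0268
```

Call:
servo_tool --increments '[[[-0.02,0.05,0],0,255],[[0,0,0],0,255],[[-0.02,0.05,0],0,255],[[0,0,0],0,255],[[-0.02,0.05,0],0,255],[[0,0,0],0,255],[[0,0,0],0,255],[[0,0,0],0,255],[[0,0,0],0,255],[[0,0,0],0,255]]'

```text
clock: 20.9
tool_pos: [0.5413, 0.209, 0.1725]
tcp_rot: [-0.0, 0.581, 0.814, 0.0]
wrist_force: [0.3, -0.7, -3.7]
grip_width: 0.0266
```

Call:
servo_tool --increments '[[[-0.02,0.05,0],0,255],[[0,0,0],0,255],[[-0.02,0.05,0],0,255],[[0,0,0],0,255],[[-0.01,0.03,0],0,255],[[0,0,0],0,255],[[0,0,0],0,255],[[0,0,0],0,255],[[0,0,0],0,255],[[0,0,0],0,255]]'

```text
clock: 21.73
tool_pos: [0.5408, 0.2103, 0.1725]
tcp_rot: [-0.0, 0.581, 0.814, 0.0]
wrist_force: [-0.6, 0.8, -4.7]
grip_width: 0.0264
```

Call:
servo_tool --increments '[[[-0.02,0.05,0],0,255],[[0,0,0],0,255],[[-0.02,0.05,0],0,255],[[0,0,0],0,255],[[0,0,0],0,255],[[0,0,0],0,255],[[0,0,0],0,255],[[0,0,0],0,255],[[0,0,0],0,255],[[0,0,0],0,255]]'

```text
clock: 22.57
tool_pos: [0.5406, 0.2109, 0.1725]
tcp_rot: [0.0, 0.581, 0.814, -0.0]
wrist_force: [0.8, -3.1, -4.4]
grip_width: 0.0263
```

Call:
servo_tool --increments '[[[-0.03,0.1,0],0,255],[[0,0,0],0,255],[[0,0,0],0,255],[[0,0,0],0,255],[[0,0,0],0,255],[[0,0,0],0,255],[[0,0,0],0,255],[[0,0,0],0,255],[[0,0,0],0,255],[[0,0,0],0,255]]'

```text
clock: 23.4
tool_pos: [0.5405, 0.2109, 0.1725]
tcp_rot: [0.001, 0.582, 0.813, -0.001]
wrist_force: [1.1, -5.9, -4.5]
grip_width: 0.0263
```

Call:
servo_tool --increments '[[[-0.03,0.1,0],0,255],[[-0.03,0.1,0],0,255],[[-0.03,0.1,0],0,255],[[-0.03,0.1,0],0,255],[[0,0,0],0,255],[[0,0,0],0,255],[[0,0,0],0,255],[[0,0,0],0,255],[[0,0,0],0,255],[[0,0,0],0,255]]'

```text
clock: 24.23
tool_pos: [0.5404, 0.211, 0.1728]
tcp_rot: [0.004, 0.583, 0.813, -0.003]
wrist_force: [3.4, -14.2, -3.1]
grip_width: 0.0264
```

Call:
servo_tool --increments '[[[-0.03,0.1,0],0,255],[[-0.03,0.1,0],0,255],[[-0.03,0.1,0],0,255],[[-0.03,0.1,0],0,255],[[-0.03,0.1,0],0,255],[[0,0,0],0,255],[[0,0,0],0,255],[[0,0,0],0,255],[[0,0,0],0,255],[[0,0,0],0,255]]'

```text
clock: 25.07
tool_pos: [0.5404, 0.211, 0.173]
tcp_rot: [0.008, 0.584, 0.811, -0.006]
wrist_force: [5.3, -24.4, -2.3]
grip_width: 0.0266
```

```bash
python3 - <<'E'
from h import *
w=[]
for i in range(5):
    cams.capture("side"); s=robot.get_state(); w.append(s["grip_width"]*1000)
print(s["clock"],s["tool_pos"],s["wrist_force"],s["ft_torque"],np.round(w,2),np.mean(w))
E
```

```text
25.3167 [0.54037005 0.21099473 0.17298876] [  4.54259656 -24.18994493  -2.74296713] [-4.37036688e+00 -9.74323759e-01 -3.06030244e-03] [26.37 26.4  26.16 26.44 26.38] 26.34923635150211
```

Call:
servo_tool --increments '[[[-0.03,0.1,0],0,255],[[-0.03,0.1,0],0,255],[[-0.03,0.1,0],0,255],[[-0.03,0.1,0],0,255],[[-0.03,0.1,0],0,255],[[0,0,0],0,255],[[0,0,0],0,255],[[0,0,0],0,255],[[0,0,0],0,255],[[0,0,0],0,255]]'

```text
clock: 26.15
tool_pos: [0.5403, 0.211, 0.1732]
tcp_rot: [0.011, 0.586, 0.81, -0.009]
wrist_force: [8.4, -34.5, -1.8]
grip_width: 0.026
```

```bash
python3 - <<'E'
from h import *
w=[]
for i in range(6):
    p,d=cams.capture("side"); s=robot.get_state(); w.append(s["grip_width"]*1000)
print(s["clock"],s["tool_pos"],s["wrist_force"],s["ft_torque"],np.round(w,2),np.mean(w))
cv2.imwrite("pics/a8.png",cv2.resize(p[120:220,210:310,::-1],None,fx=6,fy=6,interpolation=2))
E
```

```text
26.45 [0.54026692 0.21099638 0.17322999] [  8.00837217 -35.48375958  -0.48150963] [-6.39409633 -1.43748528  0.03732154] [26.38 26.24 25.82 26.21 26.2  26.2 ] 26.177026769888965
```

View pics/a8.png

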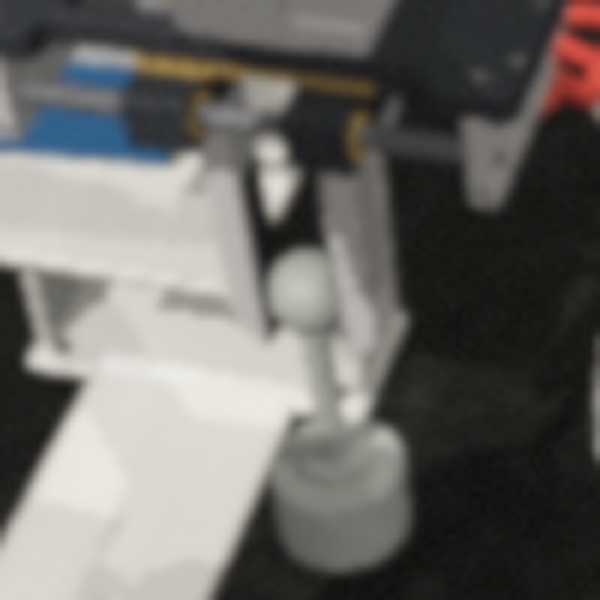

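Call:
servo_tool --increments '[[[-0.06,0.19,0],0,255],[[-0.06,0.19,0],0,255],[[-0.06,0.19,0],0,255],[[-0.06,0.19,0],0,255],[[-0.06,0.19,0],0,255],[[-0.06,0.19,0],0,255],[[-0.06,0.19,0],0,255],[[0,0,0],0,255],[[0,0,0],0,255],[[0,0,0],0,255]]'

```text
clock: 27.28
tool_pos: [0.54, 0.2111, 0.1739]
tcp_rot: [0.021, 0.59, 0.807, -0.018]
wrist_force: [14.9, -63.2, 0.0]
grip_width: 0.0256
```

```bash
cat > w.py <<'E'
from h import *
w=[]
for i in range(4):
    p,d=cams.capture("side"); s=robot.get_state(); w.append(s["grip_width"]*1000)
print(s["clock"],s["tool_pos"],s["tcp_rot"],s["wrist_force"],np.linalg.norm(s["wrist_force"]),s["ft_torque"],s["joints"],np.round(w,2),np.mean(w))
E
python3 w.py
```

```text
27.4833 [0.54001097 0.21108211 0.17387981] [ 0.02083597  0.58984912  0.80705428 -0.01752893] [ 14.31301412 -63.52789336  -0.27615816] 65.12090195368668 [-11.49343825  -2.60335143  -0.01814738] [ 0.30780444  0.16790538  1.34436065 -0.05444483  1.63291522 -1.57478551] [25.85 25.79 25.94 26.36] 25.98583487382868
```

Call:
servo_tool --increments '[[[-0.06,0.19,0],0,255],[[-0.06,0.19,0],0,255],[[-0.06,0.19,0],0,255],[[-0.06,0.19,0],0,255],[[-0.06,0.19,0],0,255],[[-0.06,0.19,0],0,255],[[-0.06,0.19,0],0,255],[[0,0,0],0,255],[[0,0,0],0,255],[[0,0,0],0,255]]'

```text
clock: 28.32
tool_pos: [0.5398, 0.211, 0.1746]
tcp_rot: [0.032, 0.593, 0.804, -0.027]
wrist_force: [18.2, -84.0, 2.3]
grip_width: 0.0256
```

```bash
python3 w.py
```

```text
28.5167 [0.53982061 0.21099748 0.17461482] [ 0.0323343   0.59284114  0.80422126 -0.02687095] [ 18.78202629 -83.25375116   1.38168221] 85.35725300405016 [-15.21578938  -3.27651934  -0.05644273] [ 0.32558209  0.17128514  1.34044304 -0.08399888  1.63665518 -1.55078939] [25.72 25.84 25.84 25.6 ] 25.746118699463004
```

Call:
servo_tool --increments '[[[-0.05,0.14,0],0,255],[[-0.05,0.14,0],0,255],[[-0.05,0.14,0],0,255],[[-0.05,0.14,0],0,255],[[-0.05,0.14,0],0,255],[[-0.05,0.14,0],0,255],[[-0.05,0.14,0],0,255],[[-0.05,0.14,0],0,255],[[0,0,0],0,255],[[0,0,0],0,255]]'

```text
clock: 29.35
tool_pos: [0.5399, 0.2106, 0.1755]
tcp_rot: [0.047, 0.593, 0.803, -0.037]
wrist_force: [17.4, -84.6, 1.9]
grip_width: 0.0253
```

```bash
python3 w.py
```

```text
29.55 [0.53990378 0.21055846 0.17554022] [ 0.04661694  0.59329853  0.80278422 -0.03689467] [ 18.38815621 -83.73182752   2.37804302] 85.76012078828722 [-15.40182386  -3.21131944  -0.09237605] [ 0.34575716  0.17418797  1.33771766 -0.11885647  1.63886677 -1.53047067] [25.63 25.54 25.69 25.78] 25.66218599759417
```

Call:
servo_tool --increments '[[[0.2,-0.6,0],0,255],[[0.2,-0.6,0],0,255],[[0.2,-0.6,0],0,255],[[0.25,-0.75,0],0,255],[[0.25,-0.75,0],0,255],[[0.25,-0.75,0],0,255],[[0.2,-0.6,0],0,255],[[0.2,-0.6,0],0,255],[[0,0,0],0,255],[[0,0,0],0,255]]'

```text
clock: 30.38
tool_pos: [0.5412, 0.2112, 0.1726]
tcp_rot: [0.001, 0.581, 0.814, -0.0]
wrist_force: [1.0, -4.6, -4.9]
grip_width: 0.0264
```

```bash
python3 w.py
```

```text
30.5833 [0.54125357 0.21115778 0.17256735] [ 1.25466705e-03  5.81071393e-01  8.13851232e-01 -7.96608418e-04] [ 1.62917168 -5.89607256 -5.36557421] 8.136784290142812 [-1.07354925 -0.29329772  0.01348159] [ 0.27618257  0.16448797  1.34985414 -0.00295945  1.62692733 -1.62548598] [26.55 26.7  27.09 26.1 ] 26.60997543776413
```

Call:
servo_tool --increments '[[[0.1,-0.3,0],0,255],[[0,0,-0.8],0,255],[[0,0,-1.2],0,255],[[0,0,-1.0],0,255],[[0,0,0],0,255],[[-0.1,0.3,0],0,255],[[-0.1,0.3,0],0,255],[[-0.1,0.3,0],0,255],[[-0.1,0.3,0],0,255],[[0,0,0],0,255]]'

```text
clock: 31.42
tool_pos: [0.5398, 0.2098, 0.1405]
tcp_rot: [0.007, 0.584, 0.812, -0.009]
wrist_force: [5.3, -25.1, -9.2]
grip_width: 0.0264
```

Call:
servo_tool --increments '[[[-0.07,0.2,0],0,255],[[-0.07,0.2,0],0,255],[[-0.07,0.2,0],0,255],[[-0.07,0.2,0],0,255],[[-0.07,0.2,0],0,255],[[-0.07,0.2,0],0,255],[[-0.07,0.2,0],0,255],[[-0.07,0.2,0],0,255],[[-0.07,0.2,0],0,255],[[-0.07,0.2,0],0,255]]'

```text
clock: 32.25
tool_pos: [0.5397, 0.2088, 0.1415]
tcp_rot: [0.022, 0.59, 0.807, -0.021]
wrist_force: [18.9, -76.1, -7.1]
grip_width: 0.0259
```

```bash
python3 w.py
```

```text
32.45 [0.53962977 0.20877811 0.14148077] [ 0.02147566  0.58986733  0.80695869 -0.02032249] [ 18.04817049 -72.11155746  -6.05778382] 74.58223596615413 [-10.82438502  -2.59935296   0.01433482] [ 0.30683345  0.1807059   1.39426636 -0.05868044  1.57400089 -1.57230253] [25.74 25.93 25.98 25.67] 25.831593413883944
```

Call:
servo_tool --increments '[[[-0.06,0.17,0],0,255],[[-0.06,0.17,0],0,255],[[-0.06,0.17,0],0,255],[[-0.06,0.17,0],0,255],[[-0.06,0.17,0],0,255],[[-0.06,0.17,0],0,255],[[-0.06,0.17,0],0,255],[[0,0,0],0,255],[[0,0,0],0,255],[[0,0,0],0,255]]'

```text
clock: 33.28
tool_pos: [0.5397, 0.2078, 0.1423]
tcp_rot: [0.033, 0.592, 0.805, -0.029]
wrist_force: [21.9, -91.6, -5.5]
grip_width: 0.0259
```

```bash
python3 w.py
```

```text
33.4833 [0.53974148 0.20782267 0.14226081] [ 0.03269444  0.59219884  0.80461073 -0.02886489] [ 22.77589785 -92.24168247  -5.89067312] 95.19437765225946 [-13.82133859  -3.36344042  -0.07657841] [ 0.32218387  0.18293009  1.39156204 -0.08673501  1.57660666 -1.55053047] [25.8  25.26 25.72 25.7 ] 25.61841579844182
```

Call:
servo_tool --increments '[[[-0.05,0.15,0],0,255],[[-0.05,0.15,0],0,255],[[-0.05,0.15,0],0,255],[[-0.05,0.15,0],0,255],[[-0.05,0.15,0],0,255],[[0,0,0],0,255],[[0,0,0],0,255],[[0,0,0],0,255],[[0,0,0],0,255],[[0,0,0],0,255]]'

```text
clock: 34.32
tool_pos: [0.5401, 0.2067, 0.1431]
tcp_rot: [0.043, 0.592, 0.804, -0.036]
wrist_force: [21.9, -92.8, -5.2]
grip_width: 0.0258
```

```bash
python3 w.py
```

```text
34.5167 [0.54009696 0.20673761 0.1430368 ] [ 0.04303766  0.59193413  0.80401544 -0.03634444] [ 21.16597086 -93.31462306  -5.08127934] 95.81981318783998 [-13.91341765  -3.34243167  -0.101935  ] [ 0.33555121  0.18497272  1.38941449 -0.11215162  1.57853169 -1.53702421] [25.7  25.51 25.35 25.77] 25.5822255158785
```

Call:
servo_tool --increments '[[[0.2,-0.7,0],0,255],[[0.25,-0.8,0],0,255],[[0.3,-0.8,0],0,255],[[0.3,-0.8,0],0,255],[[0.3,-0.8,0],0,255],[[0.25,-0.7,0],0,255],[[0.2,-0.6,0.3],0,255],[[0,-0.2,1.0],0,255],[[0,0,1.0],0,255],[[0,0,0.4],0,200]]'

```text
clock: 35.35
tool_pos: [0.5432, 0.2076, 0.1731]
tcp_rot: [0.001, 0.581, 0.814, 0.002]
wrist_force: [0.3, -0.1, -3.8]
grip_width: 0.0262
```

Call:
servo_tool --increments '[[[0,0,0],0,190],[[0,0,0],0,187],[[0,0,0],0,185],[[0,0,0],0,184],[[0,0,0],0,184],[[0,0,0],0,184],[[0,0,0],0,184],[[0,0,0],0,184],[[0,0,0],0,184],[[0,0,0],0,184]]'

```text
clock: 36.18
tool_pos: [0.5423, 0.206, 0.1695]
tcp_rot: [-0.0, 0.581, 0.814, 0.0]
wrist_force: [-0.4, -0.2, -4.8]
grip_width: 0.0266
```

```bash
python3 w.py
```

```text
36.3833 [0.54228795 0.20601683 0.16954508] [-1.69639353e-05  5.81294552e-01  8.13693211e-01  4.37610706e-05] [-0.25497616 -0.00724012 -4.41075651] 4.418126100544117 [ 0.02664198 -0.0068347  -0.01904614] [ 2.65288280e-01  1.63496385e-01  1.35697784e+00  8.17593596e-05
  1.62107213e+00 -1.63566277e+00] [26.55 26.37 26.23 26.61] 26.440217950523625
```

Call:
servo_tool --increments '[[[0,0,0],0,183],[[0,0,0],0,183],[[0,0,0],0,183],[[0,0,0],0,183],[[0,0,0],0,183],[[0,0,0],0,183],[[0,0,0],0,183],[[0,0,0],0,183],[[0,0,0],0,183],[[0,0,0],0,255]]'

```text
clock: 37.22
tool_pos: [0.5423, 0.206, 0.1695]
tcp_rot: [-0.0, 0.581, 0.814, 0.0]
wrist_force: [-0.1, 0.1, -4.8]
grip_width: 0.0268
```

Call:
servo_tool --increments '[[[0,0,0],0,255],[[0,0,-0.8],0,255],[[0,0,-1.0],0,255],[[0,0,-1.0],0,255],[[0,0,-0.7],0,255],[[0,0,0],0,255],[[-0.1,0.3,0],0,255],[[-0.1,0.3,0],0,255],[[-0.1,0.3,0],0,255],[[-0.1,0.3,0],0,255]]'

```text
clock: 38.05
tool_pos: [0.5406, 0.2101, 0.1345]
tcp_rot: [0.006, 0.583, 0.812, -0.006]
wrist_force: [6.6, -25.7, -5.6]
grip_width: 0.0262
```

Call:
servo_tool --increments '[[[-0.09,0.27,0],0,255],[[-0.09,0.27,0],0,255],[[-0.09,0.27,0],0,255],[[-0.09,0.27,0],0,255],[[-0.09,0.27,0],0,255],[[-0.09,0.27,0],0,255],[[-0.09,0.27,0],0,255],[[-0.09,0.27,0],0,255],[[-0.09,0.27,0],0,255],[[-0.09,0.27,0],0,255]]'

```text
clock: 38.88
tool_pos: [0.5405, 0.2083, 0.1359]
tcp_rot: [0.027, 0.591, 0.806, -0.022]
wrist_force: [22.1, -91.4, -3.0]
grip_width: 0.0257
```

```bash
python3 w.py
```

```text
39.0833 [0.54049071 0.20835051 0.13579575] [ 0.02605671  0.59090624  0.8060236  -0.02183645] [ 20.64302115 -84.42274055  -2.3371927 ] 86.9413360525567 [-12.14436728  -2.81402977  -0.01999564] [ 0.31122035  0.18327972  1.40306695 -0.06784125  1.56007105 -1.56426985] [25.68 25.59 25.46 25.69] 25.60539007037127
```

Call:
servo_tool --increments '[[[-0.07,0.2,0],0,255],[[-0.07,0.2,0],0,255],[[-0.07,0.2,0],0,255],[[-0.07,0.2,0],0,255],[[-0.07,0.2,0],0,255],[[-0.07,0.2,0],0,255],[[-0.07,0.2,0],0,255],[[-0.04,0.1,0],0,255],[[0,0,0],0,255],[[0,0,0],0,255]]'

```text
clock: 39.92
tool_pos: [0.5411, 0.2062, 0.1372]
tcp_rot: [0.045, 0.591, 0.804, -0.035]
wrist_force: [22.1, -94.1, -0.9]
grip_width: 0.0254
```

```bash
python3 w.py
```

```text
40.1167 [0.54110337 0.20620245 0.13719918] [ 0.04486097  0.59144657  0.80431774 -0.03537542] [ 20.95834047 -93.80789495  -0.81275894] 96.12405405087249 [-13.58244938  -3.15755879  -0.08542725] [ 0.33526356  0.18649915  1.39946455 -0.11407522  1.56327883 -1.53692953] [25.62 25.6  25.54 25.67] 25.608171196615643
```

Call:
servo_tool --increments '[[[0.2,-0.7,0],0,255],[[0.25,-0.8,0],0,255],[[0.3,-0.8,0],0,255],[[0.3,-0.8,0],0,255],[[0.3,-0.8,0],0,255],[[0.25,-0.7,0],0,255],[[0.2,-0.6,0.3],0,255],[[0,-0.4,0.8],0,255],[[0,-0.4,0.8],0,255],[[0,-0.5,0.6],0,255]]'

```text
clock: 40.95
tool_pos: [0.5423, 0.1962, 0.1618]
tcp_rot: [0.001, 0.58, 0.814, 0.001]
wrist_force: [-0.1, 0.3, -5.2]
grip_width: 0.0265
```

Call:
servo_tool --increments '[[[-0.1,-0.8,0],0,255],[[-0.1,-1.2,0],0,255],[[-0.1,-1.7,0],0,255],[[-0.1,-2.0,0],0,255],[[-0.1,-2.0,0],0,255],[[-0.1,-2.0,0],0,255],[[-0.1,-1.6,0],0,255],[[-0.1,-1.1,0],0,255],[[-0.1,-0.6,0],0,255],[[0,0,0],0,255]]'

```text
clock: 41.78
tool_pos: [0.5326, 0.0639, 0.1594]
tcp_rot: [-0.0, 0.582, 0.813, -0.0]
wrist_force: [0.5, -0.1, -3.7]
grip_width: 0.0265
```

```bash
python3 - <<'E'
from h import *
s=robot.get_state(); print(s["clock"],s["tool_pos"],s["wrist_force"],s["ft_torque"],s["grip_width"])
p,d=cams.capture("side"); cv2.imwrite("pics/a9.png",cv2.resize(p[150:300,240:390,::-1],None,fx=4,fy=4,interpolation=2))
print(proj("side",s["tool_pos"]+[0,0,-.096+.016]),proj("side",s["tool_pos"]+[0,0,.019]))
E
```

```text
41.7833 [0.53256907 0.06386226 0.1593839 ] [ 0.48808282 -0.08020617 -3.72636417] [ 0.03554285  0.06843002 -0.00524377] 0.026490960022967937
[321.97720845 236.2820134 ] [322.36160841 204.34245354]
```

View pics/a9.png

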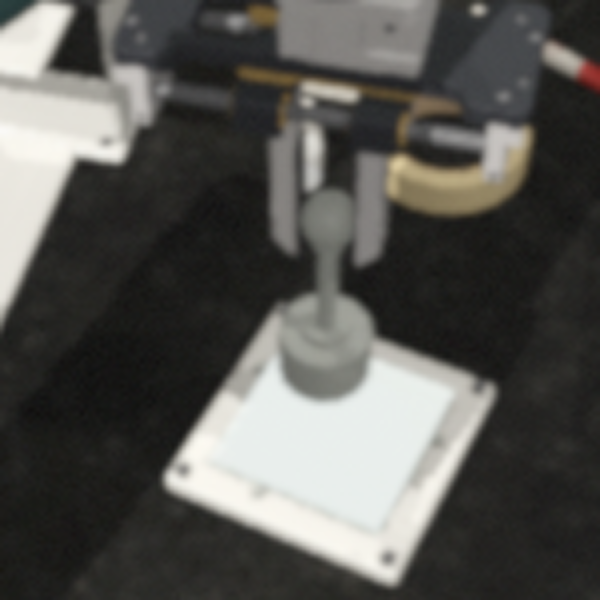

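Call:
servo_tool --increments '[[[-0.1,-0.3,0],0,255],[[-0.1,-0.3,-0.2],0,255],[[0,0,-0.6],0,255],[[0,0,-0.7],0,255],[[0,0,-0.7],0,255],[[0,0,-0.6],0,255],[[0,0,-0.5],0,255],[[0,0,-0.3],0,255],[[0,0,-0.2],0,255],[[0,0,0],0,255]]'

```text
clock: 42.67
tool_pos: [0.5307, 0.0591, 0.1209]
tcp_rot: [-0.0, 0.581, 0.814, -0.0]
wrist_force: [-0.4, -0.0, -4.3]
grip_width: 0.0265
```

Call:
servo_tool --increments '[[[0,0,-0.1],0,255],[[0,0,-0.1],0,255],[[0,0,-0.1],0,255],[[0,0,-0.1],0,255],[[0,0,-0.1],0,255],[[0,0,-0.1],0,255],[[0,0,0],0,255],[[0,0,0],0,255],[[0,0,0],0,255],[[0,0,0],0,255]]'

```text
clock: 43.5
tool_pos: [0.531, 0.0591, 0.1156]
tcp_rot: [0.0, 0.581, 0.814, 0.0]
wrist_force: [1.2, 0.7, -4.5]
grip_width: 0.0264
```

Call:
servo_tool --increments '[[[0,0,-0.05],0,255],[[0,0,-0.05],0,255],[[0,0,-0.05],0,255],[[0,0,-0.05],0,255],[[0,0,-0.05],0,255],[[0,0,0],0,255],[[0,0,0],0,255],[[0,0,0],0,255],[[0,0,0],0,255],[[0,0,0],0,255]]'

```text
clock: 44.33
tool_pos: [0.5315, 0.0592, 0.1141]
tcp_rot: [0.001, 0.581, 0.814, 0.001]
wrist_force: [-1.1, 0.9, 4.3]
grip_width: 0.0262
```

Call:
servo_tool --increments '[[[0,0,0],0,186],[[0,0,0],0,182],[[0,0,0],0,180],[[0,0,0],0,176],[[0,0,0],0,170],[[0,0,0],0,150],[[0,0,0],0,100],[[0,0,0],0,50],[[0,0,0],0,0],[[0,0,0],0,0]]'

```text
clock: 45.17
tool_pos: [0.5309, 0.0589, 0.1127]
tcp_rot: [-0.0, 0.581, 0.814, -0.0]
wrist_force: [0.6, -1.1, -0.4]
grip_width: 0.0611
```

Call:
servo_tool --increments '[[[0,0,0],0,0],[[0,0,0],0,0],[[0,0,1],0,0],[[0,0,2],0,0],[[0,0,2.5],0,0],[[0,0,2.5],0,0],[[0,0,2],0,0],[[-3,0,0],0,0],[[-3,0,0],0,0],[[-3,0,0],0,0]]'

```text
clock: 46.0
tool_pos: [0.4405, 0.059, 0.2142]
tcp_rot: [0.001, 0.581, 0.814, 0.0]
wrist_force: [0.2, 0.0, 0.1]
grip_width: 0.0941
```

Call:
servo_tool --increments '[[[-3,0,0],0,0],[[-3,0,0],0,0],[[-2,0,0],0,0],[[-1,0,0],0,0],[[0,0,0],0,0],[[0,0,0],0,0],[[0,0,0],0,0],[[0,0,0],0,0],[[0,0,0],0,0],[[0,0,0],0,0]]'

```text
clock: 46.83
tool_pos: [0.3515, 0.059, 0.2127]
tcp_rot: [-0.0, 0.581, 0.814, -0.0]
wrist_force: [0.2, -0.2, 0.7]
grip_width: 0.0938
```

```bash
python3 - <<'E'
from h import *
np.set_printoptions(precision=4,suppress=True)
s=robot.get_state(); print(s["clock"],s["tool_pos"],s["wrist_force"],s["grip_width"])
o=[]
for n,(y,x) in (("side",(150,260)),("top",(140,280))):
    p,d=cams.capture(n); np.savez(f"pics/{n}2.npz",p=p,d=d); o.append(cv2.resize(p[y:y+140,x:x+133,::-1],None,fx=3,fy=3,interpolation=2))
    print(n,proj(n,[.5315,.0592,.133]),proj(n,[.5315,.0592,.05]))
cv2.imwrite("pics/a10.png",np.hstack(o))
E
```

```text
46.8333 [0.3515 0.059  0.2127] [ 0.2256 -0.2156  0.7377] 0.09380927253018384
side [323.9131 221.0005] [323.4916 246.0566]
top [339.6556 208.9581] [338.346  214.4476]
```

```bash
python3 - <<'E'
from h import *
np.set_printoptions(precision=4,suppress=True)
for n,(u0,u1,v0,v1) in (("top",(322,356,198,236)),("side",(305,342,205,268))):
    a=np.load(f"pics/{n}2.npz")["p"].astype(int); b=np.load(f"pics/{n}0.npz")["p"].astype(int)
    m=np.zeros((400,640),np.uint8); m[v0:v1,u0:u1]=(abs(a-b).sum(2)>60)[v0:v1,u0:u1]
    k,l,s,c=cv2.connectedComponentsWithStats(m); i=1+np.argmax(s[1:,4]); print(n,s[i],c[i])
    pr=[proj(n,[.5315+r*np.cos(t),.0592+r*np.sin(t),z]) for r,z in((.024,.018),(.024,.05),(.014,.133)) for t in np.linspace(0,6.28,40)]
    print(" expected bbox",np.min(pr,0),np.max(pr,0))
    for v in range(v0,v1,2): print(v,"".join("#" if x else "." for x in m[v,u0:u1]))
for nm,X in (("vial",[.6807,.1779,.05]),("beaker",[.5751,-.1173,.03])):
    u,v=proj("top",X).astype(int); a,b=[np.load(f"pics/top{i}.npz")["p"][v-14:v+14,u-14:u+14].astype(int) for i in(0,2)]; print(nm,abs(a-b).mean())
E
```

```text
top [328 203  20  24 356] [337.632  214.9213]
 expected bbox [328.3306 202.8161] [348.2042 225.8261]
198 ..................................
200 ..................................
202 ..................................
204 ..............#######.............
206 ............###########...........
208 .........###############..........
210 ........#################.........
212 ......###################.........
214 ......####################........
216 ......####################........
218 ......####################........
220 .......##################.........
222 ........################..........
224 ..........############............
226 ...............###................
228 ..................................
230 ..................................
232 ..................................
234 ..................................
side [ 305  205   29   60 1247] [317.6632 234.3304]
 expected bbox [312.1303 215.5781] [334.8456 264.1279]
205 ###################..................
207 ##################...................
209 #################....................
211 ################.....
[... 541 characters left out ...]
####.................
239 ...#######..###########..............
241 #..#######################...........
243 ..#########################..........
245 .###########################.........
247 #############################........
249 #############################........
251 ####..#######################........
253 ......#######################........
255 ......#######################........
257 .......#####################.........
259 ........###################..........
261 ..........################...........
263 .............#########...............
265 .....................................
267 .....................................
vial 3.2134353741496597
beaker 2.000425170068027
```

```bash
python3 -c "
from bench import robot
print(robot.finish_job(), robot.get_state()['clock'])"
```

```text
the job is handed in; nothing more can be done
the job is handed in; nothing more can be done
```

The weight is standing upright on the glass plate and released, but I can't confirm that the firm re-grip (step 2, over 40 N a finger) was reached. I handed the job in at about 47 s.

**How I did it**
- **First lift by the stem:** the moves only turn the tool about vertical, so the leaning approach to the knob was not possible. I pinched the stem just below the knob, clear of the board, and lifted the weight out of the stand.
- **Slip onto the worktop:** I eased the grip with the foot about 2 cm above the open worktop. At the last step it slipped that distance and came to stand upright.
- **Taking it by the knob:** I then took it by the ball knob from above and lifted it. It hung plumb and still with its foot 7–9 cm up. I did this at full closure and again with the grip eased, at about 26.5 mm opening.
- **Firm grip:** at full closure the gripper only squeezed the knob to about 26.5 mm, roughly 20 N a finger by the figures in the task. To grip harder I pressed the back of one finger against the side of the fixed stand board, up to about 96 N at the wrist. The opening fell to about 25.6 mm, roughly 38–40 N a finger, which is right at the limit.
- **Not held firm on the way down:** that extra force ended when I moved off the board. I carried and lowered the weight at the ordinary full grip. It was plumb over the jig.

**Last checks**
- **Position:** the outline in the top camera matches an upright weight within about 1 pixel (about 2 mm). Its centre is about 2 mm from the plate's centre. The side camera agrees, though the image difference there was cluttered.
- **Other objects:** the vial and the beaker had not moved.
- **Arm:** it is clear of everything, with the gripper open.
- **Not viewed:** the last picture was refused because the picture limit was reached, so these final checks are from numbers only.

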